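# Load the burn-in stack with power supplies, frame and fan

## Task

Set up the burn-in stack: lay the three open power-supply modules one to each rubber pad of the low base frame, lengthwise along the row of pads; then stack the loose upper frame over them with all four legs fully down in the corner cups, and last set the tan fan housing on the middle of the upper frame, its flange bridging from one side strip to the other. Set things down rather than dropping them, and leave the closed tuner cans and the purple fuse tube where they are.

Things in the scene. Friction and masses are not known exactly. Their poses are not given: they have to be found in the camera images.
- base: low grey base frame, fixed: plate 104 (x) x 204 mm (y), top 14 mm above bench. Three black rubber pads 42 (x) x 58 mm (y) in a row at x 0, y -66, 0, +66 mm, tops at 16 mm. At the corners (x +-42, y +-92 mm) dark cups open upwards, 16 mm inside, flared to 21 at the rim, rims at 29 mm; legs stand on the plate inside them. Origin: centre of underside at bench height, z up
- upper_bar (a point): loose aluminium frame, 0.4 kg, on four 10 mm round legs (x +-42, y +-92 mm). Deck 98 (x) x 200 mm (y), top 70 mm above feet: side strips along y (|x| 25 to 49), end bars, one bar across the middle (along x, 12 wide, 14 deep, top flush), open 50 (x) x 80 mm (y) each side of it: grip there, closing along y. Cups 12 mm high on corners. Point: mid-bar, 63 mm above feet. Either way round fits
- psu_a_mid (a point): open power-supply module, one of three alike: U-channel of bare aluminium 50 mm long (y), 34 wide (x), 26 tall, open on top, with green board, yellow transformer, black capacitor and fins inside; stands on its flat bottom, 0.14 kg. Grip across its two side walls (34 mm). Point: its centre, 13 mm up; z up
- psu_b_mid (a point): open power-supply module, one of three alike: U-channel of bare aluminium 50 mm long (y), 34 wide (x), 26 tall, open on top, with green board, yellow transformer, black capacitor and fins inside; stands on its flat bottom, 0.14 kg. Grip across its two side walls (34 mm). Point: its centre, 13 mm up; z up
- psu_c_mid (a point): open power-supply module, one of three alike: U-channel of bare aluminium 50 mm long (y), 34 wide (x), 26 tall, open on top, with green board, yellow transformer, black capacitor and fins inside; stands on its flat bottom, 0.14 kg. Grip across its two side walls (34 mm). Point: its centre, 13 mm up; z up
- fan_mid (a point): fan housing of tan plastic, black fan in its round opening: body 60 x 60 mm, 28 tall, on a 3 mm thick flange 84 mm long (x) and 60 wide (y); 0.11 kg. Grip across the two sides facing along y (60 mm apart, flat from top to bottom). Point: its centre, 14 mm above the underside; z up
- tuner_a_mid (a point): closed tuner can, a bystander that stays: flat box of tin plate, 52 mm long (its y), 34 mm wide (x), 16 mm tall, closed on top, with two threaded nickel stubs on its +y end. The point is at the centre of the box, half-way up
- tuner_b_mid (a point): closed tuner can, a bystander that stays: flat box of tin plate, 52 mm long (its y), 34 mm wide (x), 16 mm tall, closed on top, with two threaded nickel stubs on its +y end. The point is at the centre of the box, half-way up
- fuses_mid (a point): purple glass tube of fuses lying on the bench, a bystander that stays: 72 mm long (its x), 18 mm square black end caps. The point is its centre, 9 mm up

How it is judged:
By the outcome, as a careful person would: the job done as asked, in the order asked, and still so for the second after the job is handed in, with the robot touching nothing.
It also fails if it takes over 147 s, if anything falls off the work surface, if the arm or the gripper's body presses on something with over 40 N, if the wrist force passes 120 N, or if a joint passes its speed limit or range.

## Robot

A 7-joint arm with a two-finger parallel gripper is mounted at the origin on the work surface. World frame = base frame: x ahead of the robot, y to its left, z up, the work surface at z = 0. Lengths are in m, angles in degrees, forces in N, time in s.
With the tool pointing down it reaches from about 0.35 to 0.9 m from the base axis. Payload 19.9 kg.
Tool frame: the origin (TCP) lies between the finger pads; the fingertips stand 22 mm ahead of it and the grasp point (between the pads) lies 3 mm ahead of it (bot.tcp_to_tips is the z of the fingertips in the tool frame, in m); z points along the fingers, y is the direction in which the jaws open and shut (so a half turn about z gives the same grasp; the last joint's range is limited). The gripper opens to 94 mm and grips with 3 to 60 N. Pads are 16 mm wide; open, the fingers measure 119 mm over their backs; the gripper's body (75 mm by 177 mm) begins 78 mm behind the grasp point.
Start: joints at [-72.164, 23.915, -0.59, 92.452, 0.269, 63.638, -3.037], TCP at [0.216, 0.586, 0.227] pointing down, gripper open.
Joint ranges: [-161.28, 161.28], [-22.2, 115.67], [-73.04, 71.86], [3.21, 147.25], [-68.34, 248.33], [10.77, 114.83], [-161.83, 161.83]. Speed limits (degrees/s): [108.29, 108.29, 136.94, 136.94, 172.46, 172.46, 172.46].

## Interface

Orientations are given as a 3x3 rotation matrix whose columns are the frame's x, y, z axes.
In Python, from workcell import bot gives the robot as it stands.
- The arm moves only by the shell command python3 -m inch 'ROWS' [FORCE]. ROWS is text: rows parted by semicolons, each of 7 numbers parted by spaces: the turn, a rotation vector about the tool's x, y, z in degrees, then the shift along the tool's x, y, z in cm, then the closure, from 0 (fully open) to 1 (shut). In form: rx ry rz dx dy dz claw; .... A call has 1 to 20 rows; each row shifts and turns the commanded pose from where the row before left it, along the tool's axes as they then stand; what a row does not reach is not made up. A row lasts 1/12 s, in which the tool goes at most 41.7 mm and 7.16 degrees, less where a joint would pass 70% of its speed; a pose out of reach is approached as far as the arm can. A call with a gripper value outside its range is refused whole. The fingers move at their own pace and stop on an object; FORCE is the grip in N (left out, the last holds). Time passes only in rows, so rows that do not move let the fingers close. It gives the time, the measured TCP pose, the force and the opening at its end, in the units of the state.
- bot.observe(): the state, without advancing time (a new reading comes with each control period).
- bot.camera(name): name is "side" or "top" or "wrist"; returns (picture, depth): 480x640x3 uint8, red, green, blue; 480x640 float32, m along the optical axis (not along the pixel's ray), 0 where there is no reading.
- bot.camera_model(name): a dict with "K" (3x3 intrinsics, pixels), "world_to_cam" (4x4, takes a point from world to camera coordinates). Camera axes: x right, y down, z forward; pixel columns grow to the right and rows downward; lengths in m; the calibration is good to about 2 mm. A picture is of the moment at which its call begins: read the wrist's pose just before it. camera_model takes no time and is no camera call; for the wrist camera it gives the pose at the moment of the call.
- bot.sign_off(): hands the job in, once; it reports no verdict.
The state is a dict: "time_s": time; "joint_positions": joint angles; "dq": joint speeds; "joint_efforts": joint torques, N m; "ee_pos": TCP position; "tool_rot": TCP orientation; "wrist_force": force on the tool from outside, world axes, zero at the start; "wrist_torque": the same for the moment, N m; "finger_gap": finger opening in m.
Only numpy, scipy, OpenCV 4.12 (cv2) and the standard library are available. Lean on these libraries where they do the work, as an engineer would, in place of code of your own. Each camera call takes 0.05 s, during which the arm holds its last target. There are 200 camera calls.

## Working session

There is one attempt and no reset: what is moved stays moved. The work goes in short steps, Python scripts to look and compute and a shell command to move; the robot and the scene stay as the last step left them, time stands still between calls to the robot, and variables do not carry over. Pictures are saved under pics/ and viewed, about 12 in all and at most 16, crops included, and the job is handed in when it is done.

```bash
ls; mkdir -p pics
python3 - <<'E'
from workcell import bot
import cv2, numpy as np
s=bot.observe(); print(s['time_s'],s['ee_pos'],np.round(s['tool_rot'],3),s['finger_gap'],bot.tcp_to_tips)
for n in('top','side'):
    p,d=bot.camera(n); np.savez('pics/%s0.npz'%n,p=p,d=d); cv2.imwrite('pics/%s0.png'%n,p[:,:,::-1])
    m=bot.camera_model(n); print(n,np.round(m['K'],1).tolist(),np.round(m['world_to_cam'],3).tolist())
E
```

```text
pics
0.0 [0.21584814 0.58618459 0.22682486] [[-0.938  0.345 -0.   ]
 [ 0.345  0.938 -0.001]
 [-0.    -0.001 -1.   ]] 0.09390926477667746 0.022
top [[557.7, 0.0, 322.0], [0.0, 557.7, 244.6], [0.0, 0.0, 1.0]] [[-0.012, -1.0, -0.001, 0.017], [-0.996, 0.012, -0.085, 0.481], [0.085, -0.0, -0.996, 0.945], [0.0, 0.0, 0.0, 1.0]]
side [[528.5, 0.0, 320.8], [0.0, 528.5, 242.0], [0.0, 0.0, 1.0]] [[0.876, -0.481, -0.009, -0.453], [-0.295, -0.523, -0.799, 0.216], [0.38, 0.703, -0.601, 0.935], [0.0, 0.0, 0.0, 1.0]]
```

View pics/top0.png

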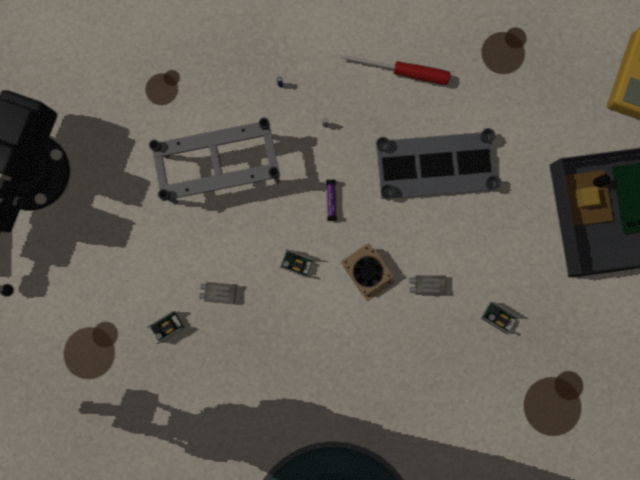

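View pics/side0.png

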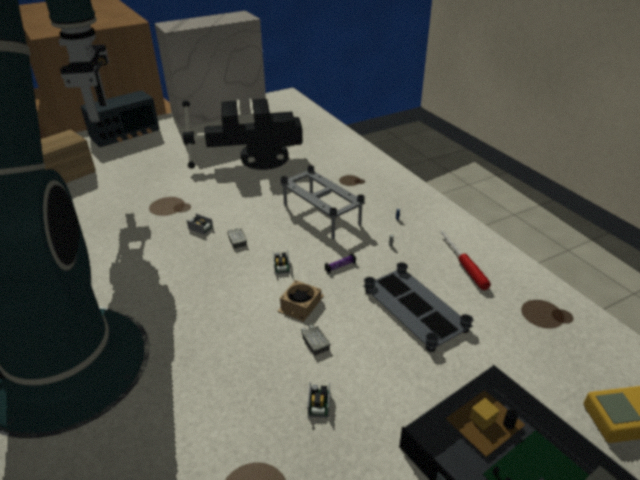

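The top view shows the PSUs at about (298,262), (168,325) and (501,317), the fan at (368,271), the upper frame at (215,160) and the base at (436,165). The tuners are at (220,292) and (430,285), and the fuses at (332,200). The side view agrees. Next I'll measure them with depth.

```bash
cat > h.py <<'E'
from workcell import bot
import cv2, numpy as np
def world(d,m):
    K=m['K'];T=np.linalg.inv(np.array(m['world_to_cam']))
    v,u=np.mgrid[:480,:640]
    c=np.stack([(u-K[0][2])/K[0][0]*d,(v-K[1][2])/K[1][1]*d,d],-1)
    return c@T[:3,:3].T+T[:3,3]
def ray(m,u,v,z):
    T=np.linalg.inv(np.array(m['world_to_cam']));K=np.array(m['K'])
    r=T[:3,:3]@np.linalg.solve(K,[u,v,1]);o=T[:3,3]
    return o+r*(z-o[2])/r[2]
def rect(P):
    (c,wh,a)=cv2.minAreaRect((P[:,:2]*1000).astype(np.float32))
    if wh[0]<wh[1]: wh=wh[::-1];a+=90
    a=(a+90)%180-90   # direction of the long side, from world x
    return np.round(c,1),np.round(wh,1),round(a,1)
E
python3 - <<'E'
from h import *
z=np.load('pics/top0.npz');m=bot.camera_model('top');W=world(z['d'],m)
R={'psuA':(298,262,28),'psuB':(168,325,28),'psuC':(501,317,28),'fan':(368,271,38),'tunA':(220,292,28),'tunB':(430,285,28),'fuse':(332,200,28)}
for n,(u,v,r) in R.items():
    w=W[v-r:v+r,u-r:u+r].reshape(-1,3); dd=z['d'][v-r:v+r,u-r:u+r].ravel()
    q=w[(w[:,2]>.010)&(dd>0)]
    print(n,len(q),'bench',np.round(np.median(w[:,2]),4),'z pct',np.round(np.percentile(q[:,2],[5,50,90,99]),4),rect(q))
# base & frame: dark cups blobs
p=z['p'];g=p.max(2)
for n,(x0,x1,y0,y1) in {'frame':(145,290,110,210),'base':(370,510,120,210)}.items():
    w=W[y0:y1,x0:x1]; print(n,np.round(np.percentile(w[...,2],[5,50,80,90,95,99]),4))
    b=((g[y0:y1,x0:x1]<45)).astype(np.uint8)
    k,l,s,c=cv2.connectedComponentsWithStats(b)
    for i in range(1,k):
        if s[i,4]>20: print(s[i],np.round(c[i]+[x0,y0],1),np.round(np.median(w[l==i],0),4))
    for t in ([.050] if n=='frame' else [.008,.022]):
        q=w.reshape(-1,3);q=q[q[:,2]>t];print(t,len(q),rect(q),np.round(np.median(q,0),4))
a=cv2.resize(p[100:340,140:540,::-1],(800,480),interpolation=cv2.INTER_CUBIC);cv2.imwrite('pics/crop.png',cv2.convertScaleAbs(a,alpha=1.6))
E
```

```text
psuA 326 bench 0.0014 z pct [0.0105 0.023  0.0272 0.0296] (array([450.1,  56.3]), array([49.8, 34.1]), 68.2)
psuB 426 bench 0.0013 z pct [0.0115 0.0221 0.0273 0.0293] (array([343.1, 281.3]), array([51.2, 34.6]), -59.4)
psuC 460 bench 0.0018 z pct [0.0108 0.0222 0.0271 0.029 ] (array([ 352. , -293.1]), array([50.6, 34.6]), 57.9)
fan 963 bench 0.0019 z pct [0.0123 0.0257 0.0303 0.0321] (array([434. , -68.2]), array([60.3, 59.6]), -57.2)
tunA 654 bench 0.0014 z pct [0.0134 0.0167 0.0189 0.021 ] (array([401.1, 193. ]), array([62.4, 33.8]), 84.1)
tunB 674 bench 0.0018 z pct [0.0135 0.017  0.0192 0.0212] (array([ 410. , -171.3]), array([62.9, 32.8]), 89.2)
fuse 385 bench 0.0012 z pct [0.0119 0.0169 0.0193 0.0216] (array([560.7,  -6.3]), array([72.4, 17.7]), 0.8)
frame [-0.0018  0.0018  0.0701  0.0717  0.0732  0.0841]
[115   9   9  11  84] [264. 124.] [0.6762 0.1045 0.0824]
[  5  31  17  11 135] [157.8 146.1] [0.6429 0.2798 0.0806]
[124  57  11  16  97] [274.2 173.7] [0.5939 0.0884 0.0826]
[ 14  80  19  13 144] [167.6 195.6] [0.5602 0.2649 0.0806]
0.05 4523 (array([523.7, 158.2]), array([322.9, 209.4]), 16.7) [0.6192 0.1859 0.0708]
base [-0.0012  0.0132  0.0167  0.0182  0.02    0.0311]
[111   9  13  15 136] [486.8 136. ] [ 0.6691 -0.2806  0.0218]
[  7  18  20  15 204] [386.5 145.3] [ 0.6552 -0.1043  0.0168]
[ 86  29  36  26 803] [473.6 161.4] [ 0.6248 -0.2568  0.0171]
[ 49  32  36  26 801] [436.3 164.5] [ 0.6199 -0.1912  0.017 ]
[ 12  35  35  26 790] [398.9 167.6] [ 0.6153 -0.1255  0.017 ]
[116  56  13  14 136] [491.9 182.4] [ 0.5865 -0.2864  0.0239]
[ 12  65  20  14 203] [390.6 191.6] [ 0.5726 -0.1082  0.0179]
0.008 6917 (array([ 577. , -116.8]), array([400. , 180.4]), -60.1) [ 0.6197 -0.1919  0.016 ]
0.022 468 (array([ 577.1, -116.7]), array([400.2, 180. ]), -60.0) [ 0.5925 -0.1103  0.0291]
```

View pics/crop.png

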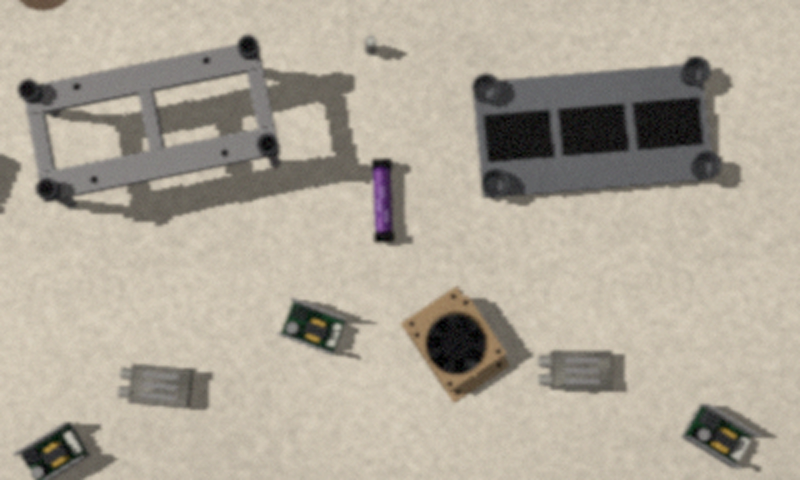

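```bash
cat > go.py <<'E'
# usage: go.py x y z jawangle -> needed shift (tool axes now, cm), turn about tool z (deg)
import sys; from h import *
t=np.array([float(a) for a in sys.argv[1:4]]);s=bot.observe();R=np.array(s['tool_rot'])
phi=np.degrees(np.arctan2(R[1,1],R[0,1]));d=(float(sys.argv[4])-phi+90)%180-90
sh=R.T@(t-s['ee_pos'])*100
tilt=np.degrees(np.cross(R[:,2],[0,0,-1]))
print('t',round(s['time_s'],2),'pos',np.round(s['ee_pos'],4),'phi',round(phi,1),'gap',round(s['finger_gap'],4),'F',np.round(s['wrist_force'],1))
print('shift cm',np.round(sh,2),'rz',round(-d,2),'tilt(tool)',np.round(R.T@tilt,2),'q7',round(s['joint_positions'][6],1))
E
python3 go.py .3431 .2813 .12 30.6
python3 - <<'E'
from h import *
z=np.load('pics/top0.npz');m=bot.camera_model('top');W=world(z['d'],m)
w=W[225:315,325:410].reshape(-1,3);c=np.array([.434,-.0682])
a=np.radians(32.8);ux=np.array([np.cos(a),np.sin(a)]);uy=np.array([-ux[1],ux[0]])
q=(w[:,:2]-c); X=q@ux*1e3;Y=q@uy*1e3
k=(w[:,2]>.0035)&(w[:,2]<.0075)
print('flange',len(X[k]),np.percentile(X[k],[2,10,50,90,98]),np.percentile(Y[k],[2,10,50,90,98]))
# frame rect
w=W[110:212,145:290].reshape(-1,3);k=(w[:,2]>.06)&(w[:,2]<.1)&(w[:,1]>0.05)&(w[:,0]>.5);print('frame',rect(w[k]))
c=np.array([.6183,.1844]);a=np.radians(10.8);ux=np.array([np.cos(a),np.sin(a)]);uy=np.array([-ux[1],ux[0]])
q=w[:,:2]-c;X=q@ux;Y=q@uy;b=k&(abs(X)<.02)&(abs(Y)<.04);print('midbar Y',np.percentile(Y[b],[2,50,98]),'n',b.sum())
w=W[120:212,370:510].reshape(-1,3);k=(w[:,2]>.011)&(w[:,2]<.05)&(w[:,0]>.5);print('base',rect(w[k]))
E
```

```text
t 0.1 pos [0.2159 0.5862 0.2269] phi 69.8 gap 0.094 F [0.6 0.5 0.8]
shift cm [-22.47 -24.21  10.72] rz 39.19 tilt(tool) [-0.06  0.01  0.  ] q7 -3.0
flange 931 [-79.36415701 -48.19811404   2.4222967   49.00732436  86.93662392] [-83.64564178 -53.76384567   0.52596961  48.16451184  79.31222703]
frame (array([620.9, 187.2]), array([202.3, 102.5]), -79.1)
midbar Y [-0.00424912  0.00118207  0.00766636] n 188
base (array([ 620.6, -192.2]), array([208.5, 108.3]), -86.0)
```

```bash
python3 -m inch '0 0 0 -2.25 -2.42 0 0;0 0 0 -2.25 -2.42 0 0;0 0 0 -2.25 -2.42 0 0;0 0 0 -2.25 -2.42 0 0;0 0 0 -2.25 -2.42 0 0;0 0 0 -2.25 -2.42 0 0;0 0 0 -2.25 -2.42 0 0;0 0 0 -2.25 -2.42 0 0;0 0 0 -2.25 -2.42 0 0;0 0 0 -2.25 -2.42 0 0;0 0 5.6 0 0 1.5 0;0 0 5.6 0 0 1.5 0;0 0 5.6 0 0 1.5 0;0 0 5.6 0 0 1.5 0;0 0 5.6 0 0 1.5 0;0 0 5.6 0 0 1.5 0;0 0 5.6 0 0 1.5 0;0 0 0 0 0 0 0;0 0 0 0 0 0 0' 20; python3 go.py .3431 .2813 .026 30.6
python3 - <<'E'
from h import *
p,d=bot.camera('wrist');m=bot.camera_model('wrist');cv2.imwrite('pics/w1.png',p[:,:,::-1]);W=world(d,m)
k=(d>0)&(W[...,2]>.010)&(W[...,2]<.04)&(np.hypot(W[...,0]-.343,W[...,1]-.281)<.045)
print(k.sum(),rect(W[k]),np.percentile(W[k][:,2],[50,95]))
E
```

```text
time_s: 1.68
ee_pos: [0.3431, 0.2814, 0.1222]
tool_rot: [[-0.512, 0.859, -0.001], [0.859, 0.512, -0.001], [-0.001, -0.002, -1.0]]
wrist_force: [0.8, 0.7, 1.1]
finger_gap: 0.094
t 1.68 pos [0.3431 0.2814 0.1222] phi 30.8 gap 0.094 F [0.8 0.7 1.1]
shift cm [0.   0.01 9.62] rz 0.17 tilt(tool) [-0.09  0.04 -0.  ] q7 -8.5
1918 (array([344.2, 284.4]), array([50. , 34.1]), -59.2) [0.02144961 0.02550129]
```

View pics/w1.png

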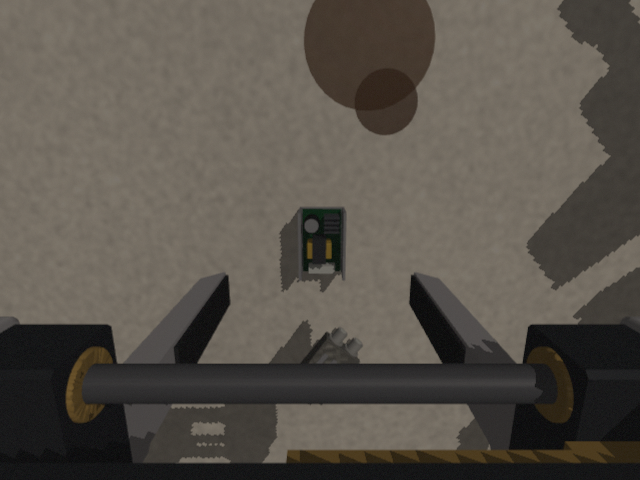

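The PSU is centred between the fingers at about (322,242), and the wrist depth agrees with the top view within 3 mm. I'll grasp it.

```bash
python3 -m inch '0 0 0 0.14 0.1 2 0;0 0 0 0 0 2 0.2;0 0 0 0 0 2 0.3;0 0 0 0 0 1.5 0.4;0 0 0 0 0 1.1 0.4;0 0 0 0 0 1 0.4;0 0 0 0 0 0 0.4;0 0 0 0 0 0 1;0 0 0 0 0 0 1;0 0 0 0 0 0 1;0 0 0 0 0 0 1;0 0 0 0 0 0 1;0 0 0 0 0 0 1;0 0 0 0 0 -1 1;0 0 0 0 0 -2 1;0 0 0 0 0 -3 1;0 0 0 0 0 -3 1;0 0 0 0 0 -3 1;0 0 0 0 0 0 1' 20; python3 go.py .6155 -.1255 .15 4
```

```text
time_s: 3.32
ee_pos: [0.3453, 0.2848, 0.1518]
tool_rot: [[-0.509, 0.861, 0.005], [0.861, 0.509, 0.005], [0.002, 0.007, -1.0]]
wrist_force: [0.7, 0.3, -0.5]
finger_gap: 0.0338
t 3.32 pos [0.3453 0.2848 0.1518] phi 30.6 gap 0.0338 F [ 0.7  0.3 -0.5]
shift cm [-49.07   2.39   0.09] rz 26.57 tilt(tool) [ 0.39 -0.12  0.  ] q7 -9.5
```

```bash
python3 -m inch '0 0 0 -3.5 0.17 0 1;0 0 0 -3.5 0.17 0 1;0 0 0 -3.5 0.17 0 1;0 0 0 -3.5 0.17 0 1;0 0 0 -3.5 0.17 0 1;0 0 0 -3.5 0.17 0 1;0 0 0 -3.5 0.17 0 1;0 0 0 -3.5 0.17 0 1;0 0 0 -3.5 0.17 0 1;0 0 0 -3.5 0.17 0 1;0 0 0 -3.5 0.17 0 1;0 0 0 -3.5 0.17 0 1;0 0 0 -3.5 0.17 0 1;0 0 0 -3.5 0.17 0 1;0 0 5.3 0 0 0 1;0 0 5.3 0 0 0 1;0 0 5.3 0 0 0 1;0 0 5.3 0 0 0 1;0 0 5.3 0 0 0 1;0 0 0 0 0 0 1'; python3 go.py .6155 -.1255 .042 4
python3 - <<'E'
from h import *
p,d=bot.camera('wrist');m=bot.camera_model('wrist');cv2.imwrite('pics/w2.png',p[:,:,::-1]);np.savez('pics/w2.npz',p=p,d=d,K=m['K'],T=m['world_to_cam'])
E
```

```text
time_s: 4.98
ee_pos: [0.6131, -0.1261, 0.1464]
tool_rot: [[-0.067, 0.998, -0.001], [0.998, 0.067, -0.0], [-0.0, -0.001, -1.0]]
wrist_force: [-0.4, -0.2, -1.8]
finger_gap: 0.0337
t 4.98 pos [ 0.6131 -0.1261  0.1464] phi 3.8 gap 0.0337 F [-0.4 -0.2 -1.8]
shift cm [ 0.05  0.25 10.44] rz -0.17 tilt(tool) [-0.04  0.   -0.  ] q7 27.4
```

View pics/w2.png

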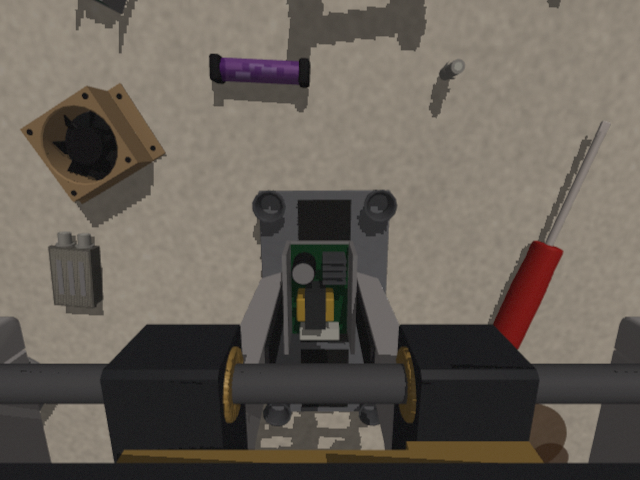

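Run:
```python
from h import *
z=np.load('pics/w2.npz');m=dict(K=z['K'],world_to_cam=z['T']);W=world(z['d'],m);p=z['p']
for u,v in((268,206),(380,206)):
    w=W[v-20:v+20,u-20:u+20].reshape(-1,3);q=w[(w[:,2]>.023)&(w[:,2]<.035)]
    c,r=cv2.minEnclosingCircle((q[:,:2]*1e3).astype(np.float32));print(len(q),c,r,np.median(q[:,2]))
    print('rayrim',ray(m,u,v,.029))
g=p.max(2)[190:250,280:370];w=W[190:250,280:370];b=(g<30)&(w[...,2]>.01)&(w[...,2]<.022);print('pad',b.sum(),rect(w[b]) if b.sum() else '')
w=W[185:300,240:400].reshape(-1,3);q=w[(w[:,2]>.010)&(w[:,2]<.034)];print(rect(q))
b=(w[:,2]>.010)&(w[:,2]<.020)&(w[:,1]>-.12);print('edge x',np.percentile(w[b,0],[1,99]),'y max',np.percentile(w[b,1],99.5))
```

```text
457 (573.2239379882812, -101.23303985595703) 12.66982650756836 0.026905537114462308
rayrim [ 0.57315232 -0.10107025  0.029     ]
459 (656.9429321289062, -94.84331512451172) 12.718708038330078 0.026943847395972276
rayrim [ 0.65665355 -0.09495073  0.029     ]
pad 1914 (array([ 609.4, -112.3]), array([53.5, 32. ]), 5.3)
(array([ 616.4, -128.3]), array([108.8,  88.4]), 2.5)
edge x [0.56671266 0.66599789] y max -0.08625615554743703
```

```bash
python3 -m inch '0 0 -0.4 0.2 0.4 1.5 1;0 0 0 0 0 2 1;0 0 0 0 0 2 1;0 0 0 0 0 2 1;0 0 0 0 0 1.4 1;0 0 0 0 0 0.7 1;0 0 0 0 0 0.3 1;0 0 0 0 0 0.2 1;0 0 0 0 0 0.2 1;0 0 0 0 0 0 1;0 0 0 0 0 0 1'; python3 go.py .617 -.124 .042 4.2
```

```text
time_s: 5.95
ee_pos: [0.6176, -0.1241, 0.0441]
tool_rot: [[-0.078, 0.997, 0.001], [0.997, 0.078, -0.0], [-0.0, 0.001, -1.0]]
wrist_force: [-0.1, 0.3, -1.2]
finger_gap: 0.034
t 5.95 pos [ 0.6176 -0.1241  0.0441] phi 4.5 gap 0.034 F [-0.1  0.3 -1.2]
shift cm [ 0.02 -0.06  0.21] rz 0.3 tilt(tool) [ 0.05  0.01 -0.  ] q7 31.0
```

```bash
python3 -m inch '0 0 0 0 0 0.1 1;0 0 0 0 0 0.1 1;0 0 0 0 0 0.05 1;0 0 0 0 0 0 1;0 0 0 0 0 0 1'; python3 -m inch '0 0 0 0 0 0 0.5;0 0 0 0 0 0 0.5;0 0 0 0 0 0 0.5;0 0 0 0 0 0 0.5;0 0 0 0 0 -0.5 0.4;0 0 0 0 0 -2 0.4;0 0 0 0 0 -3 0.2;0 0 0 0 0 -3 0;0 0 0 0 0 -3 0;0 0 0 0 0 -2 0;0 0 0 0 0 0 0'; python3 go.py .450 .0575 .12 -21.8
```

```text
time_s: 6.37
ee_pos: [0.6177, -0.1243, 0.0428]
tool_rot: [[-0.078, 0.997, 0.001], [0.997, 0.078, 0.0], [0.0, 0.001, -1.0]]
wrist_force: [-9.9, 1.6, 23.8]
finger_gap: 0.0339
time_s: 7.28
ee_pos: [0.619, -0.1247, 0.1807]
tool_rot: [[-0.078, 0.997, 0.006], [0.997, 0.078, -0.001], [-0.001, 0.006, -1.0]]
wrist_force: [0.2, 0.5, 0.4]
finger_gap: 0.0866
t 7.28 pos [ 0.619  -0.1247  0.1807] phi 4.5 gap 0.0866 F [0.2 0.5 0.4]
shift cm [ 19.49 -15.46   5.96] rz 26.27 tilt(tool) [ 0.34  0.06 -0.  ] q7 26.9
```

```bash
python3 -m inch '0 0 0 2.8 -2.19 0 0;0 0 0 2.8 -2.19 0 0;0 0 0 2.8 -2.19 0 0;0 0 0 2.8 -2.19 0 0;0 0 0 2.8 -2.19 0 0;0 0 0 2.8 -2.19 0 0;0 0 0 2.8 -2.19 0 0;0 0 5.25 0 0 1.2 0;0 0 5.25 0 0 1.2 0;0 0 5.25 0 0 1.2 0;0 0 5.25 0 0 1.2 0;0 0 5.25 0 0 1.2 0;0 0 0 0 0 0 0;0 0 0 0 0 0 0'
python3 - <<'E'
from h import *
p,d=bot.camera('wrist');m=bot.camera_model('wrist');W=world(d,m)
k=(d>0)&(W[...,2]>.010)&(W[...,2]<.04)&(np.hypot(W[...,0]-.451,W[...,1]-.0585)<.045)
print(k.sum(),rect(W[k]),np.percentile(W[k][:,2],[50,95]))
p,d=bot.camera('top');W=world(d,bot.camera_model('top'))
k=(d>0)&(W[...,2]>.032)&(W[...,2]<.06)&(np.hypot(W[...,0]-.616,W[...,1]+.125)<.045)
print('placed B',k.sum(),rect(W[k]),np.median(W[k][:,2]))
E
python3 go.py .4513 .0586 .026 -21.8
```

```text
time_s: 8.45
ee_pos: [0.4488, 0.0592, 0.1158]
tool_rot: [[0.368, 0.93, -0.001], [0.93, -0.368, -0.001], [-0.001, -0.001, -1.0]]
wrist_force: [-0.6, 0.2, 0.8]
finger_gap: 0.0941
2020 (array([452. ,  58.9]), array([50. , 34.1]), 68.5) [0.02125786 0.02550528]
placed B 355 (array([ 621.1, -124.4]), array([78.2, 53.4]), 13.1) 0.03918239982734695
t 8.55 pos [0.4494 0.0593 0.1165] phi -21.6 gap 0.0937 F [0.1 0.2 0.4]
shift cm [0.   0.2  9.05] rz 0.21 tilt(tool) [ 0.02 -0.01  0.  ] q7 -19.7
```

```bash
python3 -m inch '0 0 0 0.05 0.25 2 0;0 0 0 0 0 2 0.2;0 0 0 0 0 2 0.3;0 0 0 0 0 1.5 0.4;0 0 0 0 0 0.9 0.4;0 0 0 0 0 0.6 0.4;0 0 0 0 0 0 0.4;0 0 0 0 0 0 1;0 0 0 0 0 0 1;0 0 0 0 0 0 1;0 0 0 0 0 0 1;0 0 0 0 0 0 1'; python3 go.py .4513 .0586 .026 -21.8;  python3 -m inch '0 0 0 0 0 0 1;0 0 0 0 0 -1 1;0 0 0 0 0 -2 1;0 0 0 0 0 -3 1;0 0 0 0 0 -3 1;0 0 0 0 0 -3 1;0 0 0 0 0 0 1' 20; python3 go.py .6215 -.190 .15 4.2
```

```text
time_s: 9.55
ee_pos: [0.4519, 0.0591, 0.0265]
tool_rot: [[0.371, 0.929, 0.001], [0.929, -0.371, 0.0], [0.001, 0.001, -1.0]]
wrist_force: [-2.5, 0.3, 9.5]
finger_gap: 0.034
t 9.55 pos [0.4519 0.0591 0.0265] phi -21.7 gap 0.034 F [-2.5  0.3  9.5]
shift cm [-0.07 -0.04  0.05] rz 0.05 tilt(tool) [ 0.03 -0.04  0.  ] q7 -11.7
time_s: 10.13
ee_pos: [0.4537, 0.059, 0.1511]
tool_rot: [[0.371, 0.928, 0.006], [0.928, -0.371, 0.002], [0.004, 0.005, -1.0]]
wrist_force: [0.5, -0.5, -0.4]
finger_gap: 0.0341
t 10.13 pos [0.4537 0.059  0.1511] phi -21.8 gap 0.0341 F [ 0.5 -0.5 -0.4]
shift cm [-16.89  24.83   0.15] rz -26.0 tilt(tool) [ 0.26 -0.26  0.  ] q7 -22.0
```

```bash
python3 -m inch '0 0 0 -1.88 2.76 0 1;0 0 0 -1.88 2.76 0 1;0 0 0 -1.88 2.76 0 1;0 0 0 -1.88 2.76 0 1;0 0 0 -1.88 2.76 0 1;0 0 0 -1.88 2.76 0 1;0 0 0 -1.88 2.76 0 1;0 0 0 -1.88 2.76 0 1;0 0 0 -1.88 2.76 0 1;0 0 -5.2 0 0 1 1;0 0 -5.2 0 0 1 1;0 0 -5.2 0 0 1 1;0 0 -5.2 0 0 1 1;0 0 -5.2 0 0 1 1;0 0 0 0 0 0 1;0 0 0 0 0 0 1'; python3 go.py .6215 -.190 .042 4.2
```

```text
time_s: 11.47
ee_pos: [0.6192, -0.1904, 0.0961]
tool_rot: [[-0.071, 0.997, -0.001], [0.997, 0.071, 0.0], [0.0, -0.001, -1.0]]
wrist_force: [-0.1, -0.1, -0.5]
finger_gap: 0.0338
t 11.47 pos [ 0.6192 -0.1904  0.0961] phi 4.1 gap 0.0338 F [-0.1 -0.1 -0.5]
shift cm [0.03 0.24 5.41] rz -0.14 tilt(tool) [-0.05 -0.01 -0.  ] q7 33.7
```

```bash
python3 -m inch '0 0 0 0.03 0.24 1.5 1;0 0 0 0 0 1.5 1;0 0 0 0 0 1 1;0 0 0 0 0 0.6 1;0 0 0 0 0 0.35 1;0 0 0 0 0 0.2 1;0 0 0 0 0 0.1 1;0 0 0 0 0 0 1;0 0 0 0 0 0 1'; python3 go.py .6215 -.190 .042 4.2;python3 -m inch '0 0 0 0 0 0.05 1;0 0 0 0 0 0 1;0 0 0 0 0 0 1'
```

```text
time_s: 12.22
ee_pos: [0.6222, -0.19, 0.0439]
tool_rot: [[-0.074, 0.997, 0.001], [0.997, 0.074, -0.0], [-0.0, 0.001, -1.0]]
wrist_force: [0.1, 0.1, -0.5]
finger_gap: 0.034
t 12.22 pos [ 0.6222 -0.19    0.0439] phi 4.2 gap 0.034 F [ 0.1  0.1 -0.5]
shift cm [ 0.01 -0.07  0.19] rz 0.03 tilt(tool) [ 0.03  0.01 -0.  ] q7 35.2
time_s: 12.47
ee_pos: [0.6221, -0.1899, 0.0432]
tool_rot: [[-0.074, 0.997, 0.0], [0.997, 0.074, -0.0], [-0.0, 0.0, -1.0]]
wrist_force: [-0.5, 0.3, -0.5]
finger_gap: 0.0342
```

```bash
python3 -m inch '0 0 0 0 0 0.05 1;0 0 0 0 0 0.03 1;0 0 0 0 0 0 1;0 0 0 0 0 0 1'; python3 -m inch '0 0 0 0 0 0 0.5;0 0 0 0 0 0 0.5;0 0 0 0 0 0 0.5;0 0 0 0 0 0 0.5;0 0 0 0 0 -0.5 0.4;0 0 0 0 0 -2 0.4;0 0 0 0 0 -3 0.2;0 0 0 0 0 -3 0;0 0 0 0 0 -3 0;0 0 0 0 0 0 0'; python3 go.py .3535 -.2905 .12 -32.1
```

```text
time_s: 12.8
ee_pos: [0.622, -0.1899, 0.0426]
tool_rot: [[-0.074, 0.997, 0.0], [0.997, 0.074, 0.0], [0.0, 0.0, -1.0]]
wrist_force: [-2.3, 0.7, 5.7]
finger_gap: 0.0339
time_s: 13.63
ee_pos: [0.6242, -0.191, 0.1634]
tool_rot: [[-0.074, 0.997, 0.007], [0.997, 0.074, -0.002], [-0.002, 0.007, -1.0]]
wrist_force: [-0.3, 0.2, 0.4]
finger_gap: 0.0795
t 13.63 pos [ 0.6242 -0.191   0.1634] phi 4.2 gap 0.0795 F [-0.3  0.2  0.4]
shift cm [ -7.92 -27.76   4.16] rz 36.32 tilt(tool) [ 0.42  0.13 -0.  ] q7 32.1
```

```bash
python3 -m inch '0 0 0 -0.9 -3.05 0 0;0 0 0 -0.9 -3.05 0 0;0 0 0 -0.9 -3.05 0 0;0 0 0 -0.9 -3.05 0 0;0 0 0 -0.9 -3.05 0 0;0 0 0 -0.9 -3.05 0 0;0 0 0 -0.9 -3.05 0 0;0 0 0 -0.9 -3.05 0 0;0 0 0 -0.9 -3.05 0 0;0 0 6.05 0 0 0.8 0;0 0 6.05 0 0 0.8 0;0 0 6.05 0 0 0.8 0;0 0 6.05 0 0 0.8 0;0 0 6.05 0 0 0.8 0;0 0 6.05 0 0 0.4 0;0 0 0 0 0 0 0;0 0 0 0 0 0 0'
python3 - <<'E'
from h import *
p,d=bot.camera('wrist');m=bot.camera_model('wrist');W=world(d,m)
k=(d>0)&(W[...,2]>.010)&(W[...,2]<.04)&(np.hypot(W[...,0]-.353,W[...,1]+.2905)<.045)
print(k.sum(),rect(W[k]),np.percentile(W[k][:,2],[50,95]))
p,d=bot.camera('top');W=world(d,bot.camera_model('top'));cv2.imwrite('pics/top1.png',cv2.resize(p[100:340,260:580,::-1],(640,480)))
E
python3 go.py .3535 -.2905 .026 -32.1
```

```text
time_s: 15.05
ee_pos: [0.3542, -0.291, 0.1133]
tool_rot: [[0.528, 0.849, -0.0], [0.849, -0.528, -0.0], [-0.0, -0.0, -1.0]]
wrist_force: [-0.3, 0.0, 0.5]
finger_gap: 0.0941
2017 (array([ 353.5, -291.7]), array([50.5, 34. ]), 57.7) [0.02104617 0.02517971]
t 15.15 pos [ 0.3544 -0.291   0.1136] phi -31.9 gap 0.0937 F [ 0.9 -1.  -0.1]
shift cm [-0.   -0.11  8.76] rz 0.24 tilt(tool) [ 0.03 -0.01  0.  ] q7 21.6
```

View pics/top1.png

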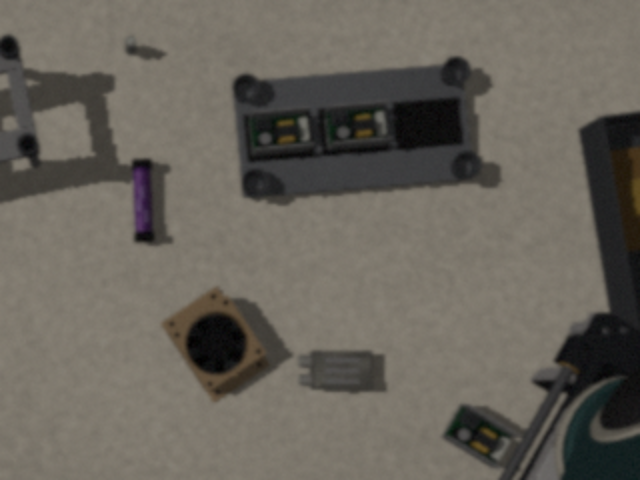

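Two PSUs sit squarely on their pads, at (283,133) and (357,128) in this crop. Next is the third.

```bash
python3 -m inch '0 0 0.2 -0.1 -0.06 2 0;0 0 0 0 0 2 0.2;0 0 0 0 0 2 0.3;0 0 0 0 0 1.3 0.4;0 0 0 0 0 0.9 0.4;0 0 0 0 0 0.55 0.4;0 0 0 0 0 0 0.4;0 0 0 0 0 0 1;0 0 0 0 0 0 1;0 0 0 0 0 0 1;0 0 0 0 0 0 1;0 0 0 0 0 0 1'; python3 go.py .4513 .0586 .026 -32.1;  python3 -m inch '0 0 0 0 0 0 1;0 0 0 0 0 -1 1;0 0 0 0 0 -2 1;0 0 0 0 0 -3 1;0 0 0 0 0 -3 1;0 0 0 0 0 -3 1;0 0 0 0 0 0 1' 20; python3 go.py .6263 -.2558 .15 4.2
```

```text
time_s: 16.15
ee_pos: [0.3535, -0.2916, 0.0262]
tool_rot: [[0.534, 0.846, 0.001], [0.846, -0.534, -0.0], [0.0, 0.001, -1.0]]
wrist_force: [-1.3, 1.5, 8.7]
finger_gap: 0.0336
t 16.15 pos [ 0.3535 -0.2916  0.0262] phi -32.2 gap 0.0336 F [-1.3  1.5  8.7]
shift cm [ 3.483e+01 -1.041e+01  2.000e-02] rz -0.15 tilt(tool) [ 0.05 -0.01 -0.  ] q7 29.9
time_s: 16.73
ee_pos: [0.3545, -0.2929, 0.1506]
tool_rot: [[0.534, 0.845, 0.006], [0.845, -0.534, -0.002], [0.001, 0.006, -1.0]]
wrist_force: [0.9, -0.5, -0.4]
finger_gap: 0.0339
t 16.73 pos [ 0.3545 -0.2929  0.1506] phi -32.3 gap 0.0339 F [ 0.9 -0.5 -0.4]
shift cm [17.66 20.99  0.2 ] rz -36.5 tilt(tool) [ 0.34 -0.06 -0.  ] q7 18.2
```

```bash
python3 -m inch '0 0 0 2.2 2.62 0 1;0 0 0 2.2 2.62 0 1;0 0 0 2.2 2.62 0 1;0 0 0 2.2 2.62 0 1;0 0 0 2.2 2.62 0 1;0 0 0 2.2 2.62 0 1;0 0 0 2.2 2.62 0 1;0 0 0 2.2 2.62 0 1;0 0 -6.1 0 0 0.8 1;0 0 -6.1 0 0 0.8 1;0 0 -6.1 0 0 0.8 1;0 0 -6.1 0 0 0.8 1;0 0 -6.1 0 0 0.8 1;0 0 -6.1 0 0 0.8 1;0 0 0 0 0 0 1;0 0 0 0 0 0 1'; python3 go.py .6263 -.2558 .042 4.2
```

```text
time_s: 18.07
ee_pos: [0.6239, -0.2546, 0.0978]
tool_rot: [[-0.072, 0.997, -0.001], [0.997, 0.072, 0.0], [0.0, -0.001, -1.0]]
wrist_force: [-0.3, 0.0, -1.1]
finger_gap: 0.034
t 18.07 pos [ 0.6239 -0.2546  0.0978] phi 4.1 gap 0.034 F [-0.3  0.  -1.1]
shift cm [-0.14  0.23  5.58] rz -0.07 tilt(tool) [-0.04 -0.01 -0.  ] q7 38.5
```

```bash
python3 -m inch '0 0 0 -0.14 0.22 1.6 1;0 0 0 0 0 1.6 1;0 0 0 0 0 1 1;0 0 0 0 0 0.6 1;0 0 0 0 0 0.35 1;0 0 0 0 0 0.2 1;0 0 0 0 0 0.1 1;0 0 0 0 0 0.05 1;0 0 0 0 0 0 1;0 0 0 0 0 0 1'; python3 go.py .6263 -.2558 .042 4.2;python3 -m inch '0 0 0 0 0 0.04 1;0 0 0 0 0 0 1;0 0 0 0 0 0 1'
```

```text
time_s: 18.9
ee_pos: [0.6269, -0.2558, 0.0432]
tool_rot: [[-0.076, 0.997, 0.001], [0.997, 0.076, -0.0], [-0.0, 0.001, -1.0]]
wrist_force: [-0.3, 0.3, -2.4]
finger_gap: 0.0339
t 18.9 pos [ 0.6269 -0.2558  0.0432] phi 4.3 gap 0.0339 F [-0.3  0.3 -2.4]
shift cm [ 0.01 -0.06  0.12] rz 0.13 tilt(tool) [0.04 0.02 0.  ] q7 39.9
time_s: 19.15
ee_pos: [0.6267, -0.2558, 0.0424]
tool_rot: [[-0.076, 0.997, 0.0], [0.997, 0.076, -0.0], [-0.0, 0.0, -1.0]]
wrist_force: [-0.5, -0.1, -2.1]
finger_gap: 0.0335
```

```bash
python3 -m inch '0 0 0 0 0 0.05 1;0 0 0 0 0 0.03 1;0 0 0 0 0 0 1;0 0 0 0 0 0 1'; python3 -m inch '0 0 0 0 0 0 0.5;0 0 0 0 0 0 0.5;0 0 0 0 0 0 0.5;0 0 0 0 0 0 0.5;0 0 0 0 0 -0.5 0.4;0 0 0 0 0 -2 0.4;0 0 0 0 0 -3 0.2;0 0 0 0 0 -3 0;0 0 0 0 0 -3 0;0 0 0 0 0 -3 0;0 0 0 0 0 -3 0;0 0 0 0 0 0 0'; python3 go.py .6195 .188 .22 -79.2
```

```text
time_s: 19.48
ee_pos: [0.6267, -0.2559, 0.0423]
tool_rot: [[-0.075, 0.997, 0.0], [0.997, 0.075, 0.0], [0.0, 0.0, -1.0]]
wrist_force: [-3.6, 2.1, 10.2]
finger_gap: 0.0336
time_s: 20.48
ee_pos: [0.6284, -0.257, 0.2231]
tool_rot: [[-0.075, 0.997, 0.007], [0.997, 0.075, -0.003], [-0.003, 0.007, -1.0]]
wrist_force: [0.8, -0.1, 0.9]
finger_gap: 0.0919
t 20.48 pos [ 0.6284 -0.257   0.2231] phi 4.3 gap 0.0919 F [ 0.8 -0.1  0.9]
shift cm [44.44  2.46  0.19] rz 83.52 tilt(tool) [0.41 0.18 0.  ] q7 36.0
```

```bash
python3 -m inch '0 0 0 3.42 0.19 0 0;0 0 0 3.42 0.19 0 0;0 0 0 3.42 0.19 0 0;0 0 0 3.42 0.19 0 0;0 0 0 3.42 0.19 0 0;0 0 0 3.42 0.19 0 0;0 0 0 3.42 0.19 0 0;0 0 0 3.42 0.19 0 0;0 0 0 3.42 0.19 0 0;0 0 0 3.42 0.19 0 0;0 0 0 3.42 0.19 0 0;0 0 0 3.42 0.19 0 0;0 0 0 3.42 0.19 0 0' && python3 -m inch '0 0 6.96 0 0 0 0;0 0 6.96 0 0 0 0;0 0 6.96 0 0 0 0;0 0 6.96 0 0 0 0;0 0 6.96 0 0 0 0;0 0 6.96 0 0 0 0;0 0 6.96 0 0 0 0;0 0 6.96 0 0 0 0;0 0 6.96 0 0 0 0;0 0 6.96 0 0 0 0;0 0 6.96 0 0 0 0;0 0 6.96 0 0 0 0;0 0 0 0 0 0 0;0 0 0 0 0 0 0'; python3 go.py .6195 .188 .066 -79.2
python3 - <<'E'
from h import *
p,d=bot.camera('wrist');m=bot.camera_model('wrist');cv2.imwrite('pics/w3.png',p[:,:,::-1]);np.savez('pics/w3.npz',p=p,d=d,K=m['K'],T=m['world_to_cam'])
E
```

```text
time_s: 21.57
ee_pos: [0.6174, 0.1911, 0.2168]
tool_rot: [[-0.076, 0.997, 0.0], [0.997, 0.076, 0.0], [0.0, 0.0, -1.0]]
wrist_force: [-0.2, 0.1, -0.2]
finger_gap: 0.0944
time_s: 22.73
ee_pos: [0.6176, 0.1896, 0.2165]
tool_rot: [[0.981, 0.192, 0.0], [0.192, -0.981, -0.0], [-0.0, 0.0, -1.0]]
wrist_force: [-0.6, 0.5, -0.6]
finger_gap: 0.0941
t 22.73 pos [0.6176 0.1896 0.2165] phi -79.0 gap 0.0941 F [-0.6  0.5 -0.6]
shift cm [ 0.16  0.18 15.05] rz 0.25 tilt(tool) [0.03 0.   0.  ] q7 -80.4
```

View pics/w3.png

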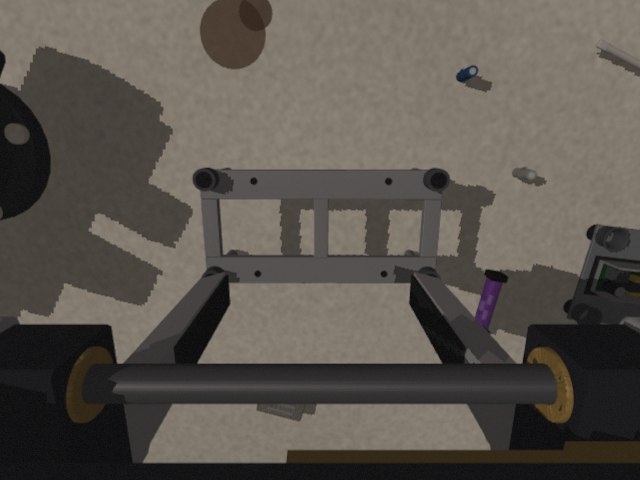

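Run:
```python
from h import *
z=np.load('pics/w3.npz');m=dict(K=z['K'],world_to_cam=z['T']);W=world(z['d'],m)
w=W[205:250,290:350];b=(w[...,2]>.055)&(w[...,2]<.08);q=w[b]
print('bar',b.sum(),np.median(q[:,2]),rect(q))
w=W[165:290,190:455];b=(w[...,2]>.060)&(w[...,2]<.076);print('deck',rect(w[b]),np.median(w[b][:,2]))
for u,v in((206,180),(437,180)):
    w=W[v-18:v+18,u-18:u+18].reshape(-1,3);q=w[(w[:,2]>.075)&(w[:,2]<.09)]
    c,r=cv2.minEnclosingCircle((q[:,:2]*1e3).astype(np.float32));print(len(q),c,r,np.median(q[:,2]))
# strip edges along the bar direction at u 270..300
for u in(235,270,370,400):
    col=W[150:300,u];k=(col[:,2]>.055)&(col[:,2]<.085);v=np.where(k)[0]+150;print(u,v.min(),v.max(),np.round(W[v.min(),u],4),np.round(W[v.max(),u],4))
```

```text
bar 641 0.06852211219832488 (array([622.8, 188.8]), array([38.8, 11.8]), 10.8)
deck (array([623. , 188.8]), array([200.4, 100.4]), -79.0) 0.06853013763900692
459 (646.0460205078125, 287.1551208496094) 9.29365348815918 0.08077073141993446
458 (680.73974609375, 106.80107116699219) 9.244268417358398 0.08058258485489189
235 169 281 [0.657  0.2667 0.068 ] [0.5609 0.2536 0.0681]
270 169 282 [0.6625 0.2388 0.0682] [0.5659 0.2232 0.0681]
370 169 282 [0.678  0.1587 0.0652] [0.5827 0.1369 0.0678]
400 169 282 [0.6827 0.1347 0.0657] [0.5876 0.1108 0.067 ]
```

```bash
python3 -m inch '0 0 0 0.48 0.17 2 0;0 0 0 0 0 3 0;0 0 0 0 0 3 0;0 0 0 0 0 3 0;0 0 0 0 0 2 0.3;0 0 0 0 0 1.2 0.5;0 0 0 0 0 0.8 0.6;0 0 0 0 0 0 0.7;0 0 0 0 0 0 1;0 0 0 0 0 0 1;0 0 0 0 0 0 1;0 0 0 0 0 0 1;0 0 0 0 0 0 1;0 0 0 0 0 0 1;0 0 0 0 0 0 1;0 0 0 0 0 0 1' 40; python3 go.py .6226 .1889 .066 -79.1
```

```text
time_s: 24.12
ee_pos: [0.6227, 0.1887, 0.0665]
tool_rot: [[0.982, 0.188, 0.0], [0.188, -0.982, -0.0], [0.0, 0.0, -1.0]]
wrist_force: [0.1, 0.1, 0.2]
finger_gap: 0.0174
t 24.12 pos [0.6227 0.1887 0.0665] phi -79.2 gap 0.0174 F [0.1 0.1 0.2]
shift cm [-0.01 -0.03  0.05] rz -0.08 tilt(tool) [ 0. -0. -0.] q7 -75.3
```

```bash
python3 -m inch '0 0 0 0 0 0 1;0 0 0 0 0 0 1;0 0 0 0 0 0 1;0 0 0 0 0 0 1;0 0 0 0 0 0 1'; python3 -m inch '0 0 0 0 0 -0.5 1;0 0 0 0 0 -1 1;0 0 0 0 0 -2 1;0 0 0 0 0 -2 1;0 0 0 0 0 -2.5 1;0 0 0 0 0 -2.5 1;0 0 0 0 0 -2 1;0 0 0 0 0 -1 1;0 0 0 0 0 0 1'; python3 go.py .6215 -.190 .20 -85.8
```

```text
time_s: 24.53
ee_pos: [0.6227, 0.1887, 0.0665]
tool_rot: [[0.982, 0.188, -0.0], [0.188, -0.982, -0.0], [-0.0, 0.0, -1.0]]
wrist_force: [-0.6, 0.2, 0.5]
finger_gap: 0.0115
time_s: 25.28
ee_pos: [0.6235, 0.1888, 0.204]
tool_rot: [[0.982, 0.188, 0.003], [0.188, -0.982, 0.001], [0.003, -0.001, -1.0]]
wrist_force: [0.1, -0.1, -3.9]
finger_gap: 0.0113
t 25.28 pos [0.6235 0.1888 0.204 ] phi -79.2 gap 0.0113 F [ 0.1 -0.1 -3.9]
shift cm [-7.31 37.17  0.35] rz 6.61 tilt(tool) [-0.04 -0.19  0.  ] q7 -79.9
```

```bash
python3 -m inch '0 0 0 -0.26 1.33 0 1;0 0 0 -0.52 2.65 0 1;0 0 0 -0.52 2.65 0 1;0 0 0 -0.52 2.65 0 1;0 0 0 -0.52 2.65 0 1;0 0 0 -0.52 2.65 0 1;0 0 0 -0.52 2.65 0 1;0 0 0 -0.52 2.65 0 1;0 0 0 -0.52 2.65 0 1;0 0 0 -0.52 2.65 0 1;0 0 0 -0.52 2.65 0 1;0 0 0 -0.52 2.65 0 1;0 0 0 -0.52 2.65 0 1;0 0 0 -0.52 2.65 0 1;0 0 0 -0.26 1.33 0 1;0 0 2.2 0 0 0 1;0 0 2.2 0 0 0 1;0 0 2.2 0 0 0 1;0 0 0 0 0 0 1;0 0 0 0 0 0 1'; python3 go.py .6215 -.190 .13 -85.8
python3 - <<'E'
from h import *
p,d=bot.camera('wrist');m=bot.camera_model('wrist');cv2.imwrite('pics/w4.png',p[:,:,::-1]);np.savez('pics/w4.npz',p=p,d=d,K=m['K'],T=m['world_to_cam'])
E
```

```text
time_s: 26.95
ee_pos: [0.6204, -0.1894, 0.2006]
tool_rot: [[0.997, 0.075, -0.001], [0.075, -0.997, 0.0], [-0.001, -0.0, -1.0]]
wrist_force: [0.6, -0.3, -2.9]
finger_gap: 0.0118
t 26.95 pos [ 0.6204 -0.1894  0.2006] phi -85.7 gap 0.0118 F [ 0.6 -0.3 -2.9]
shift cm [0.12 0.07 7.06] rz 0.09 tilt(tool) [-0.01  0.08 -0.  ] q7 -51.0
```

View pics/w4.png

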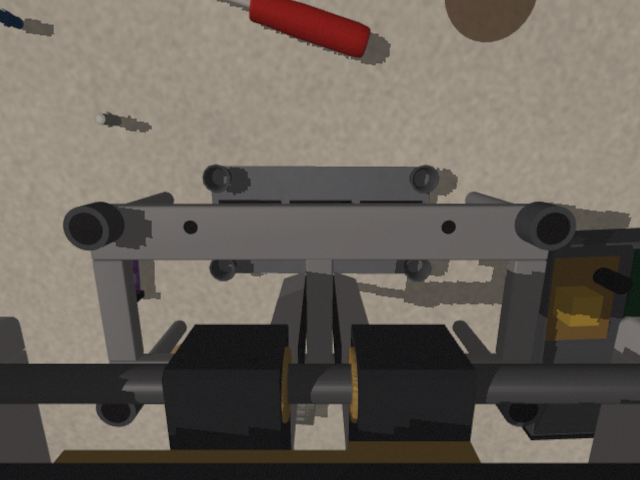

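```bash
cat > cups.py <<'E'
import sys; from h import *
z=np.load(sys.argv[1]);m=dict(K=z['K'],world_to_cam=z['T']);W=world(z['d'],m)
def cup(u,v,r,lo,hi):
    w=W[v-r:v+r,u-r:u+r].reshape(-1,3);q=w[(w[:,2]>lo)&(w[:,2]<hi)]
    c,R=cv2.minEnclosingCircle((q[:,:2]*1e3).astype(np.float32));print((u,v),len(q),np.round(c,1),round(R,1),'z',round(float(np.median(q[:,2])),4));return np.array(c)
E
python3 - <<'E'
import sys;sys.argv=['','pics/w4.npz'];exec(open('cups.py').read())
a=cup(217,179,18,.022,.034);b=cup(425,179,18,.022,.034);
f=cup(89,227,32,.208,.222);g=cup(550,227,32,.208,.222)
for n,(p,q) in {'base':(a,b),'frame':(f,g)}.items():
    d=p-q;y=d/np.hypot(*d);x=np.array([y[1],-y[0]]);print(n,'len',np.hypot(*d),'yaw',np.degrees(np.arctan2(-y[0],y[1])),'centre',(p+q)/2-42*x,x)
E
```

```text
(217, 179) 371 [657.7 -95.6] 12.6 z 0.0271
(425, 179) 365 [ 671. -279.] 12.6 z 0.0269
(89, 227) 2027 [655.6 -94.7] 10.0 z 0.2149
(550, 227) 2009 [ 669.  -277.9] 9.9 z 0.2147
base len 183.84734419844386 yaw 4.148566434397047 centre [ 622.45935175 -190.3615369 ] [0.99737982 0.07234289]
frame len 183.69470405282036 yaw 4.179391553614494 centre [ 620.37175907 -189.35147666] [0.99734076 0.07287947]
```

```bash
python3 -m inch '0 0 0 0.19 0.11 1 1;0 0 0 0 0 1.5 1;0 0 0 0 0 1.5 1;0 0 0 0 0 1.5 1;0 0 0 0 0 1.5 1;0 0 0 0 0 1 1;0 0 0 0 0 0.7 1;0 0 0 0 0 0.4 1;0 0 0 0 0 0.2 1;0 0 0 0 0 0.1 1;0 0 0 0 0 0 1;0 0 0 0 0 0 1'; python3 go.py .6223 -.1902 .0805 -85.8
python3 - <<'E'
from h import *
p,d=bot.camera('wrist');m=bot.camera_model('wrist');cv2.imwrite('pics/w5.png',p[:,:,::-1]);np.savez('pics/w5.npz',p=p,d=d,K=m['K'],T=m['world_to_cam'])
p,d=bot.camera('side');cv2.imwrite('pics/s5.png',cv2.resize(p[180:380,320:520,::-1],(600,600),interpolation=cv2.INTER_CUBIC))
E
```

```text
time_s: 28.0
ee_pos: [0.6231, -0.1906, 0.108]
tool_rot: [[0.997, 0.074, 0.001], [0.074, -0.997, -0.0], [0.001, 0.0, -1.0]]
wrist_force: [0.1, 0.6, -3.1]
finger_gap: 0.0116
t 28.0 pos [ 0.6231 -0.1906  0.108 ] phi -85.8 gap 0.0116 F [ 0.1  0.6 -3.1]
shift cm [-0.08 -0.04  2.75] rz 0.02 tilt(tool) [ 0.01 -0.05  0.  ] q7 -47.8
```

View pics/w5.png

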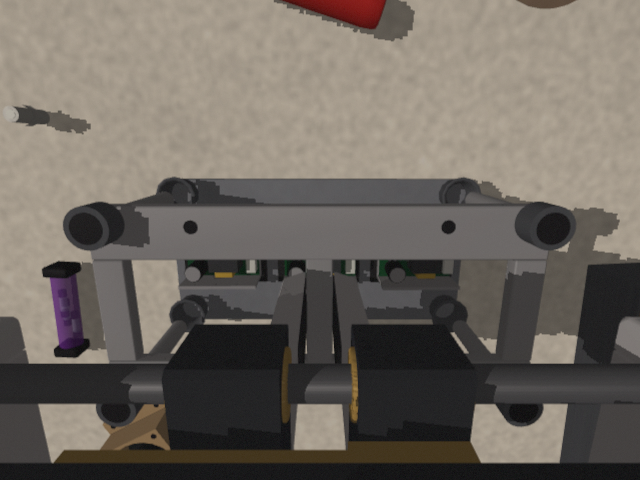

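View pics/s5.png

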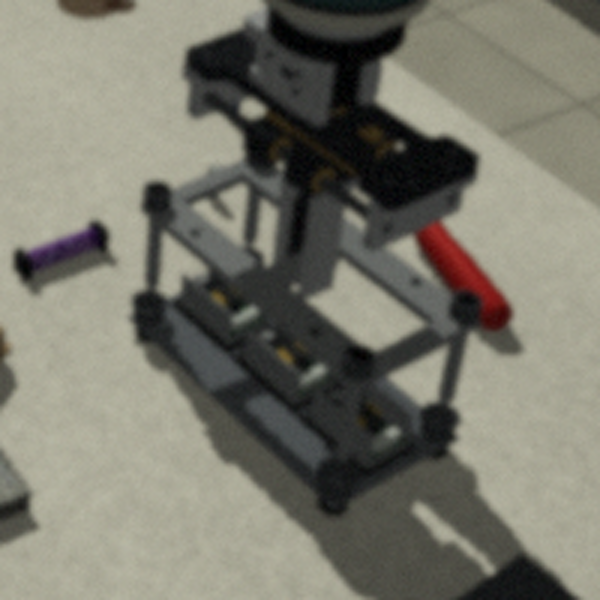

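The legs stand over all four cups at about (150,312), (335,475), (440,425) and the hidden one behind. I'll lower it in slowly.

```bash
python3 -m inch '0 0 0 -0.06 -0.04 0.4 1;0 0 0 0 0 0.4 1;0 0 0 0 0 0.4 1;0 0 0 0 0 0.3 1;0 0 0 0 0 0.3 1;0 0 0 0 0 0.2 1;0 0 0 0 0 0.2 1;0 0 0 0 0 0.1 1;0 0 0 0 0 0 1;0 0 0 0 0 0 1'; python3 go.py .6223 -.1902 .0805 -85.8
```

```text
time_s: 28.93
ee_pos: [0.6222, -0.1902, 0.0845]
tool_rot: [[0.997, 0.074, 0.0], [0.074, -0.997, -0.0], [0.0, 0.0, -1.0]]
wrist_force: [-0.5, -0.2, -3.8]
finger_gap: 0.0116
t 28.93 pos [ 0.6222 -0.1902  0.0845] phi -85.8 gap 0.0116 F [-0.5 -0.2 -3.8]
shift cm [0.01 0.   0.4 ] rz 0.02 tilt(tool) [ 0.01 -0.    0.  ] q7 -46.9
```

No contact force yet, with the feet at about 18 mm and already inside the cups. I'll lower the rest of the way.

```bash
python3 -m inch '0 0 0 0 0 0.15 1;0 0 0 0 0 0.1 1;0 0 0 0 0 0.05 1;0 0 0 0 0 0 1;0 0 0 0 0 0 1'; python3 -m inch '0 0 0 0 0 0.05 1;0 0 0 0 0 0 1;0 0 0 0 0 0 1';python3 -m inch '0 0 0 0 0 0.04 1;0 0 0 0 0 0 1;0 0 0 0 0 0 1'
```

```text
time_s: 29.35
ee_pos: [0.6222, -0.1901, 0.0815]
tool_rot: [[0.997, 0.074, -0.0], [0.074, -0.997, -0.0], [-0.0, 0.0, -1.0]]
wrist_force: [-0.3, -0.9, -4.2]
finger_gap: 0.0117
time_s: 29.6
ee_pos: [0.6222, -0.1901, 0.081]
tool_rot: [[0.997, 0.074, -0.0], [0.074, -0.997, -0.0], [-0.0, 0.0, -1.0]]
wrist_force: [-0.6, -0.0, -3.6]
finger_gap: 0.0116
time_s: 29.85
ee_pos: [0.6222, -0.1901, 0.0806]
tool_rot: [[0.997, 0.074, -0.0], [0.074, -0.997, -0.0], [-0.0, 0.0, -1.0]]
wrist_force: [0.0, -0.1, -3.6]
finger_gap: 0.0115
```

```bash
python3 -m inch '0 0 0 0 0 0.04 1;0 0 0 0 0 0 1;0 0 0 0 0 0 1';python3 -m inch '0 0 0 0 0 0.03 1;0 0 0 0 0 0 1;0 0 0 0 0 0 1'
```

```text
time_s: 30.1
ee_pos: [0.6223, -0.1901, 0.0805]
tool_rot: [[0.997, 0.074, 0.0], [0.074, -0.997, -0.0], [0.0, 0.0, -1.0]]
wrist_force: [-2.6, 1.1, 3.4]
finger_gap: 0.0116
time_s: 30.35
ee_pos: [0.6223, -0.1901, 0.0804]
tool_rot: [[0.997, 0.074, 0.0], [0.074, -0.997, 0.0], [0.0, -0.0, -1.0]]
wrist_force: [-3.9, 2.2, 7.4]
finger_gap: 0.0116
```

```bash
python3 -m inch '0 0 0 0 0 0 0.7;0 0 0 0 0 0 0.6;0 0 0 0 0 0 0.5;0 0 0 0 0 0 0.5;0 0 0 0 0 0 0.5;0 0 0 0 0 -0.5 0.5;0 0 0 0 0 -1 0.5;0 0 0 0 0 -2 0.4;0 0 0 0 0 -3 0.2;0 0 0 0 0 -3 0;0 0 0 0 0 -3 0;0 0 0 0 0 0 0;0 0 0 0 0 0 0'; python3 go.py .4353 -.066 .17 -57.2
python3 - <<'E'
import sys
from h import *
p,d=bot.camera('wrist');m=bot.camera_model('wrist');cv2.imwrite('pics/w6.png',p[:,:,::-1]);np.savez('pics/w6.npz',p=p,d=d,K=m['K'],T=m['world_to_cam'])
W=world(d,m)
R=np.array(m['world_to_cam'])
k=(d>0)&(W[...,2]>.077)&(W[...,2]<.09);v,u=np.where(k);print('deck px',k.sum(),u.min(),u.max(),v.min(),v.max(),rect(W[k]),np.median(W[k][:,2]))
A=np.c_[W[k][:,:2]-W[k][:,:2].mean(0),np.ones(k.sum())];print('slope mm/m',np.linalg.lstsq(A,W[k][:,2],rcond=None)[0]*1e3)
E
```

```text
time_s: 31.43
ee_pos: [0.6229, -0.1904, 0.2073]
tool_rot: [[0.997, 0.074, 0.003], [0.074, -0.997, -0.0], [0.003, 0.001, -1.0]]
wrist_force: [0.1, -0.5, -1.0]
finger_gap: 0.0837
t 31.43 pos [ 0.6229 -0.1904  0.2073] phi -85.8 gap 0.0837 F [ 0.1 -0.5 -1. ]
shift cm [-17.8  -13.79   3.66] rz -28.58 tilt(tool) [ 0.04 -0.19 -0.  ] q7 -51.1
deck px 16035 189 448 177 299 (array([ 622. , -190.1]), array([200.5, 100.1]), -85.8) 0.08095786110161757
slope mm/m [-1.09584962  1.40426434 80.95704068]
```

View pics/w6.png

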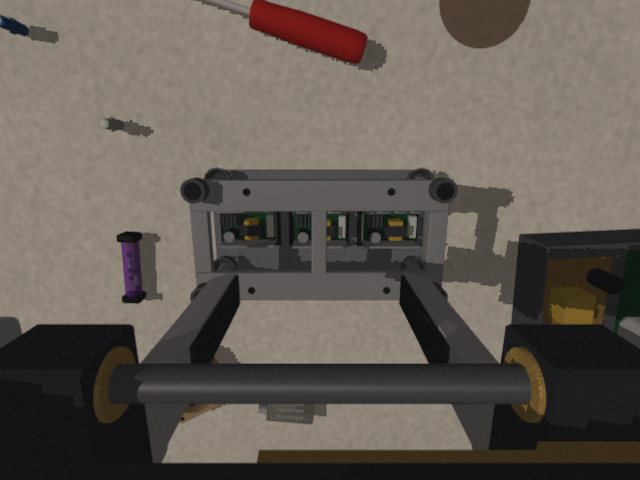

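The frame is seated: its deck is level to about 0.2 mm over its size, its centre is (622,-190) mm, and contact came at exactly the expected height. Now the fan.

```bash
python3 -m inch '0 0 0 -2.54 -1.97 0 0;0 0 0 -2.54 -1.97 0 0;0 0 0 -2.54 -1.97 0 0;0 0 0 -2.54 -1.97 0 0;0 0 0 -2.54 -1.97 0 0;0 0 0 -2.54 -1.97 0 0;0 0 0 -2.54 -1.97 0 0;0 0 -5.7 0 0 0.8 0;0 0 -5.7 0 0 0.8 0;0 0 -5.7 0 0 0.8 0;0 0 -5.7 0 0 0.8 0;0 0 -5.7 0 0 0.5 0;0 0 0 0 0 0 0;0 0 0 0 0 0 0'; python3 go.py .4353 -.066 .026 -57.2
python3 - <<'E'
from h import *
p,d=bot.camera('wrist');m=bot.camera_model('wrist');cv2.imwrite('pics/w7.png',p[:,:,::-1]);W=world(d,m);np.savez('pics/w7.npz',p=p,d=d,K=m['K'],T=m['world_to_cam'])
near=(d>0)&(np.hypot(W[...,0]-.435,W[...,1]+.066)<.06)
k=near&(W[...,2]>.010)&(W[...,2]<.04);print('body',k.sum(),rect(W[k]),np.percentile(W[k][:,2],[50,95]))
hsv=cv2.cvtColor(p,cv2.COLOR_RGB2HSV);k=near&(W[...,2]<.04)&(hsv[...,1]>90)&(hsv[...,0]<25);print('tan',k.sum(),rect(W[k]))
E
```

```text
time_s: 32.65
ee_pos: [0.4342, -0.0658, 0.1675]
tool_rot: [[0.843, 0.537, -0.001], [0.537, -0.843, -0.0], [-0.001, -0.0, -1.0]]
wrist_force: [0.4, -0.2, -0.6]
finger_gap: 0.0941
t 32.65 pos [ 0.4342 -0.0658  0.1675] phi -57.5 gap 0.0941 F [ 0.4 -0.2 -0.6]
shift cm [ 0.1   0.08 14.15] rz -0.29 tilt(tool) [-0.02  0.07  0.  ] q7 -40.7
body 4156 (array([435.7, -66.2]), array([60.7, 60.2]), 32.9) [0.02292782 0.02762805]
tan 3692 (array([435.5, -66.3]), array([83.1, 59.8]), 32.7)
```

View pics/w7.png

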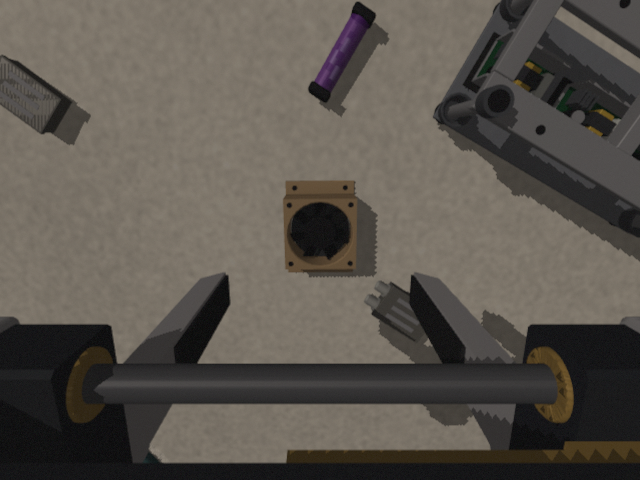

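```bash
python3 -m inch '0 0 -0.2 0.09 0.11 2 0;0 0 0 0 0 3 0;0 0 0 0 0 3 0;0 0 0 0 0 2.5 0;0 0 0 0 0 1.7 0;0 0 0 0 0 1.1 0;0 0 0 0 0 0.8 0;0 0 0 0 0 0 0;0 0 0 0 0 0 1;0 0 0 0 0 0 1;0 0 0 0 0 0 1;0 0 0 0 0 0 1;0 0 0 0 0 0 1' 20; python3 go.py .4353 -.066 .026 -57.2; python3 -m inch '0 0 0 0 0 0 1;0 0 0 0 0 -1 1;0 0 0 0 0 -2 1;0 0 0 0 0 -3 1;0 0 0 0 0 -3 1;0 0 0 0 0 -3 1;0 0 0 0 0 -3 1;0 0 0 0 0 0 1';python3 go.py .6221 -.1901 .18 -85.8
```

```text
time_s: 33.78
ee_pos: [0.4364, -0.0659, 0.0273]
tool_rot: [[0.839, 0.544, 0.001], [0.544, -0.839, 0.0], [0.001, 0.0, -1.0]]
wrist_force: [-0.4, -1.4, 5.0]
finger_gap: 0.0653
t 33.78 pos [ 0.4364 -0.0659  0.0273] phi -57.1 gap 0.0653 F [-0.4 -1.4  5. ]
shift cm [-0.09 -0.05  0.13] rz 0.13 tilt(tool) [ 0.02 -0.05  0.  ] q7 -24.0
time_s: 34.45
ee_pos: [0.4378, -0.0667, 0.1816]
tool_rot: [[0.84, 0.543, 0.006], [0.543, -0.84, 0.001], [0.006, 0.002, -1.0]]
wrist_force: [1.3, -0.1, -0.4]
finger_gap: 0.065
t 34.45 pos [ 0.4378 -0.0667  0.1816] phi -57.1 gap 0.065 F [ 1.3 -0.1 -0.4]
shift cm [ 8.78 20.36  0.25] rz 28.66 tilt(tool) [ 0.12 -0.32  0.  ] q7 -40.9
```

The gap is 65 mm where 60 was expected, so I'll look.

Run:
```python
from h import *
p,d=bot.camera('wrist');m=bot.camera_model('wrist');cv2.imwrite('pics/w8.png',p[:,:,::-1]);W=world(d,m)
s=bot.observe();print(s['finger_gap'],s['wrist_force'],s['ee_pos'])
```

```text
0.06489786740241613 [ 0.22583566  0.48377364 -1.9423597 ] [ 0.43715635 -0.0659616   0.1793901 ]
```

View pics/w8.png

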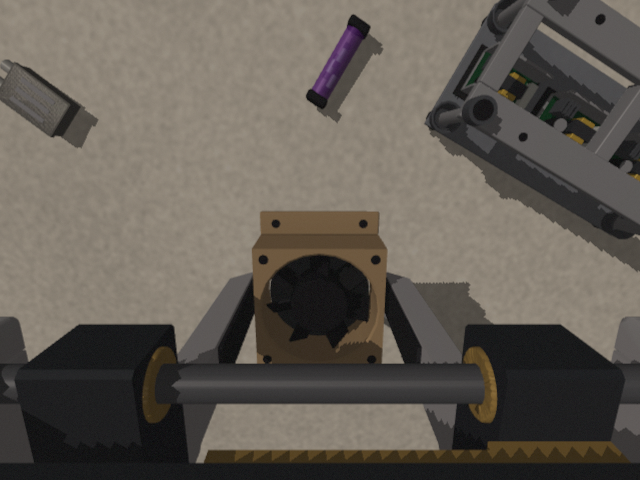

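The fan is held squarely and level, centred at u≈320. I'll carry it over.

```bash
python3 -m inch '0 0 0 0.6 1.3 0 1;0 0 0 1.1 2.55 0 1;0 0 0 1.1 2.55 0 1;0 0 0 1.1 2.55 0 1;0 0 0 1.1 2.55 0 1;0 0 0 1.1 2.55 0 1;0 0 0 1.1 2.55 0 1;0 0 0 1.1 2.55 0 1;0 0 0 0.6 1.3 0 1;0 0 4.8 0 0 0 1;0 0 4.8 0 0 0 1;0 0 4.8 0 0 0 1;0 0 4.8 0 0 0 1;0 0 4.8 0 0 0 1;0 0 4.7 0 0 0 1;0 0 0 0 0 0 1;0 0 0 0 0 0 1'; python3 go.py .6221 -.1901 .115 -85.8
python3 - <<'E'
from h import *
p,d=bot.camera('wrist');m=bot.camera_model('wrist');cv2.imwrite('pics/w9.png',p[:,:,::-1]);W=world(d,m)
z=W[...,2];hsv=cv2.cvtColor(p,cv2.COLOR_RGB2HSV)
k=(d>0)&(z>.14)&(z<.20)&(hsv[...,1]>90)&(hsv[...,0]<25)&(np.hypot(W[...,0]-.622,W[...,1]+.19)<.07)
print('fan',k.sum(),rect(W[k]),np.percentile(z[k],[2,50,95]))
k=(d>0)&(z>.077)&(z<.086);print('deck',rect(W[k]))
E
```

```text
time_s: 35.92
ee_pos: [0.6214, -0.1893, 0.176]
tool_rot: [[0.997, 0.076, -0.002], [0.076, -0.997, -0.0], [-0.002, 0.0, -1.0]]
wrist_force: [-0.6, -0.1, -0.7]
finger_gap: 0.0648
t 35.92 pos [ 0.6214 -0.1893  0.176 ] phi -85.6 gap 0.0648 F [-0.6 -0.1 -0.7]
shift cm [0.07 0.08 6.1 ] rz 0.15 tilt(tool) [0.01 0.1  0.  ] q7 -47.1
fan 12052 (array([ 627.3, -189.2]), array([70. , 64.9]), 4.5) [0.14942795 0.1699545  0.17599368]
deck (array([ 622.9, -190.5]), array([200.3,  99.6]), -85.8)
```

View pics/w9.png

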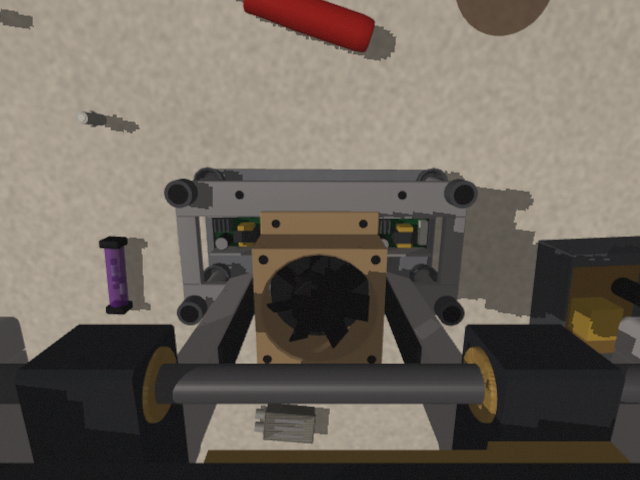

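```bash
python3 -m inch '0 0 0.1 0.15 0.09 1 1;0 0 0 0 0 1.5 1;0 0 0 0 0 1.3 1;0 0 0 0 0 0.9 1;0 0 0 0 0 0.5 1;0 0 0 0 0 0.3 1;0 0 0 0 0 0.2 1;0 0 0 0 0 0.1 1;0 0 0 0 0 0 1;0 0 0 0 0 0 1'; python3 go.py .623 -.1902 .111 -85.8; python3 -m inch '0 0 0 0 0 0.15 1;0 0 0 0 0 0.1 1;0 0 0 0 0 0 1;0 0 0 0 0 0 1'
```

```text
time_s: 36.8
ee_pos: [0.6237, -0.1903, 0.1193]
tool_rot: [[0.997, 0.072, 0.001], [0.072, -0.997, -0.0], [0.001, 0.0, -1.0]]
wrist_force: [0.0, 0.8, -1.2]
finger_gap: 0.0649
t 36.8 pos [ 0.6237 -0.1903  0.1193] phi -85.9 gap 0.0649 F [ 0.   0.8 -1.2]
shift cm [-0.07 -0.01  0.83] rz -0.08 tilt(tool) [ 0.01 -0.03 -0.  ] q7 -45.2
time_s: 37.13
ee_pos: [0.6235, -0.1902, 0.1164]
tool_rot: [[0.997, 0.072, 0.0], [0.072, -0.997, -0.0], [0.0, 0.0, -1.0]]
wrist_force: [-0.0, -0.7, -0.7]
finger_gap: 0.0647
```

```bash
python3 -m inch '0 0 0 -0.04 0 0.2 1;0 0 0 0 0 0.1 1;0 0 0 0 0 0.05 1;0 0 0 0 0 0 1;0 0 0 0 0 0 1'; python3 -m inch '0 0 0 0 0 0.1 1;0 0 0 0 0 0 1;0 0 0 0 0 0 1';python3 -m inch '0 0 0 0 0 0.05 1;0 0 0 0 0 0 1;0 0 0 0 0 0 1'
```

```text
time_s: 37.55
ee_pos: [0.6231, -0.1902, 0.1129]
tool_rot: [[0.997, 0.072, -0.0], [0.072, -0.997, -0.0], [-0.0, 0.0, -1.0]]
wrist_force: [-0.1, 0.4, -1.5]
finger_gap: 0.0651
time_s: 37.8
ee_pos: [0.6231, -0.1902, 0.1119]
tool_rot: [[0.997, 0.072, 0.0], [0.072, -0.997, -0.0], [0.0, 0.0, -1.0]]
wrist_force: [0.1, 0.1, -1.4]
finger_gap: 0.0648
time_s: 38.05
ee_pos: [0.6231, -0.1903, 0.1114]
tool_rot: [[0.997, 0.072, 0.0], [0.072, -0.997, -0.0], [0.0, 0.0, -1.0]]
wrist_force: [1.0, -0.2, -0.6]
finger_gap: 0.0651
```

```bash
python3 -m inch '0 0 0 0 0 0.04 1;0 0 0 0 0 0 1;0 0 0 0 0 0 1';python3 -m inch '0 0 0 0 0 0.04 1;0 0 0 0 0 0 1;0 0 0 0 0 0 1';python3 -m inch '0 0 0 0 0 0.03 1;0 0 0 0 0 0 1;0 0 0 0 0 0 1'
```

```text
time_s: 38.3
ee_pos: [0.6232, -0.1902, 0.1113]
tool_rot: [[0.997, 0.072, 0.0], [0.072, -0.997, -0.0], [0.0, 0.0, -1.0]]
wrist_force: [-1.4, 1.4, 3.8]
finger_gap: 0.065
time_s: 38.55
ee_pos: [0.6233, -0.1903, 0.1112]
tool_rot: [[0.997, 0.072, 0.001], [0.072, -0.997, 0.0], [0.001, 0.0, -1.0]]
wrist_force: [-3.6, 2.3, 9.6]
finger_gap: 0.0646
time_s: 38.8
ee_pos: [0.6233, -0.1903, 0.1112]
tool_rot: [[0.997, 0.072, 0.001], [0.072, -0.997, 0.0], [0.001, -0.0, -1.0]]
wrist_force: [-3.8, 3.2, 13.0]
finger_gap: 0.0645
```

Contact came at the expected height. I'll release, lift, move the arm back clear of the top view, and check.

```bash
python3 -m inch '0 0 0 0 0 0 0.2;0 0 0 0 0 0 0.1;0 0 0 0 0 0 0.05;0 0 0 0 0 0 0;0 0 0 0 0 0 0;0 0 0 0 0 0 0;0 0 0 0 0 -0.5 0;0 0 0 0 0 -1 0;0 0 0 0 0 -2 0;0 0 0 0 0 -3 0;0 0 0 0 0 -3 0;0 0 0 0 0 -3 0;0 0 0 0 0 0 0;0 0 0 0 0 0 0'
python3 - <<'E'
from h import *
p,d=bot.camera('wrist');m=bot.camera_model('wrist');W=world(d,m);z=W[...,2]
hsv=cv2.cvtColor(p,cv2.COLOR_RGB2HSV)
k=(d>0)&(z>.079)&(z<.12)&(hsv[...,1]>90)&(hsv[...,0]<25)&(np.hypot(W[...,0]-.622,W[...,1]+.19)<.07)
print('fan',k.sum(),rect(W[k]),np.percentile(z[k],[2,50,95]))
k=(d>0)&(z>.077)&(z<.086)&(hsv[...,1]<60)&(abs(W[...,0]-.622)<.06);print('deck',rect(W[k]))
E
python3 -m inch '0 0 0 -3.5 0 0 0;0 0 0 -3.5 0 0 0;0 0 0 -3.5 0 0 0;0 0 0 -3.5 0 0 0;0 0 0 -3.5 0 0 0;0 0 0 -3.5 0 0 0;0 0 0 0 0 0 0'
python3 - <<'E'
from h import *
p,d=bot.camera('top');z=np.load('pics/top0.npz');W=world(d,bot.camera_model('top'))
a=p[90:340,140:540,::-1];cv2.imwrite('pics/top2.png',cv2.resize(a,(800,500),interpolation=cv2.INTER_CUBIC))
for n,(u,v,r) in {'tunA':(220,292,28),'tunB':(430,285,28),'fuse':(332,200,28)}.items():
    w=W[v-r:v+r,u-r:u+r].reshape(-1,3);q=w[(w[:,2]>.010)&(w[:,2]<.04)];print(n,len(q),rect(q))
E
```

```text
time_s: 39.97
ee_pos: [0.6237, -0.1906, 0.2376]
tool_rot: [[0.997, 0.072, 0.003], [0.072, -0.997, -0.0], [0.003, 0.001, -1.0]]
wrist_force: [0.2, 0.1, -1.1]
finger_gap: 0.094
fan 4075 (array([ 620.6, -190.2]), array([84.5, 60. ]), 4.1) [0.08289115 0.10719624 0.10984986]
deck (array([ 622., -190.]), array([200. ,  99.8]), -85.9)
time_s: 40.6
ee_pos: [0.4079, -0.2058, 0.2342]
tool_rot: [[0.998, 0.068, -0.001], [0.068, -0.998, 0.004], [-0.001, -0.004, -1.0]]
wrist_force: [0.8, -0.8, 0.7]
finger_gap: 0.0942
tunA 654 (array([401.1, 193.4]), array([62.3, 34. ]), 83.8)
tunB 497 (array([ 410.1, -163. ]), array([46.3, 32.8]), 89.3)
fuse 385 (array([560.6,  -6.4]), array([72.4, 17.6]), 0.9)
```

View pics/top2.png

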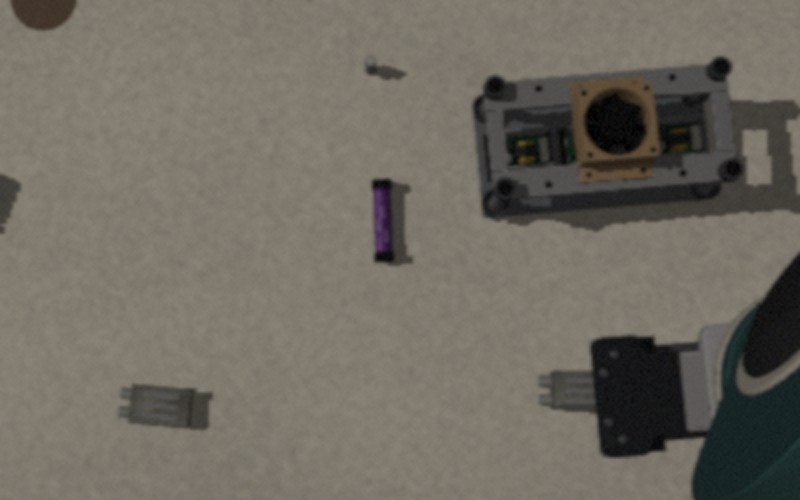

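The fan sits centred across both side strips at about (615,128). The bystanders haven't moved; the arm only hides part of tuner B at (575,390), and its +y end and angle are unchanged.

```bash
python3 -c "
from workcell import bot
print(bot.sign_off(), bot.observe()['time_s'])"
```

```text
the job is handed in; nothing more can be done
the job is handed in; nothing more can be done
```

The burn-in stack is built and handed in at about 41 s of the 147 s allowed. The three power-supply modules went one to each pad, then the upper frame into its cups, and last the fan housing on the middle of the frame.

**Modules:**
- Two showed square on their pads in the top view. The third was set down at its computed pad position, and the later wrist view shows all three in the row.
- The first one was pressed down a little harder than the others, about 24 N, still within the limit.

**Upper frame:** It touched down exactly at the seated height. The deck is level to about 0.2 mm, with its centre at (622, -190) mm.

**Fan housing:**
- The flange measures 84.5 x 60 mm in place, within 1.5 mm of the frame centre and square to it, resting on both side strips.
- While held, the finger gap read 65 mm instead of the expected 60. I never found out why, but the wrist picture showed it held straight and it measured the right size once set down.

**Bystanders:**
- Tuner can A and the fuse tube are within 0.5 mm of where they started.
- Tuner can B was partly hidden by the gripper in the last view, so its full outline was not re-measured. Its visible end and its angle have not changed.

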